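# Unpack a sample jar from its carton into the rack

## Robot

A 6-joint arm with a two-finger parallel gripper is mounted at the origin on the work surface. World frame = base frame: x ahead of the robot, y to its left, z up, the work surface at z = 0. Lengths are in m, angles in rad, forces in N, time in s.
With the tool pointing down it reaches from about 0.275 to 0.725 m from the base axis. Payload 5.6 kg.
Tool frame: the origin (TCP) lies between the finger pads; the fingertips stand finger_overhang ahead of it and the grasp point (between the pads) lies 3 mm ahead of it (finger_overhang is the distance from the TCP to the fingertips, in m); z points along the fingers, y is the direction in which the jaws open and shut (so a half turn about z gives the same grasp; the last joint's range is limited). The gripper opens to 85 mm and grips with 20 to 120 N. Pads are 22 mm wide; open, the fingers measure 114 mm over their backs; the gripper's body (76 mm by 85 mm) begins 54 mm behind the grasp point. The pads swing forward as they close: fully open they stand 13 mm farther back than shut.
Start: joints at [-0.844, 0.255, 0.108, 0, -1.424, -0.285], TCP at [0.235, -0.497, 0.253] pointing down, gripper open.
Joint ranges: [-2.95, 2.95], [-1.21, 1.97], [-1.09, 1.5], [-2.87, 1.71], [-2.94, -0.07], [-3.05, 3.05]. Speed limits (rad/s): [2.57, 2.57, 3.14, 3.14, 3.14, 3.14].

## Interface

Orientations are given as a 3x3 rotation matrix whose columns are the frame's x, y, z axes.
In Python, from cell import get_obs, read_camera, camera_params, sign_off, finger_overhang gives the robot as it stands.
- The arm moves only by the tool apply_moves, never from a script. Its argument "targets" is one flat list of numbers, 5 for each row, row after row: the closure, from 0 (fully open) to 1 (shut), then the shift along the world's x, y, z in m, then the turn about the world's z in degrees. In form: [grip, x, y, z, roll, grip, x, y, z, roll, ...]. A call has 1 to 8 rows; each row shifts and turns the commanded pose from where the row before left it; what a row does not reach is not made up. A row lasts 1/8 s, in which the tool goes at most 62.5 mm and 10.7 degrees, less where a joint would pass 70% of its speed; a pose out of reach is approached as far as the arm can. A call is refused whole if a number of a shift passes 0.0625 or a number of a turn 10.7, either way. A call with a gripper value outside its range is refused whole. The fingers move at their own pace and stop on an object; the grip force is fixed at half the most. Time passes only in rows, so rows that do not move let the fingers close. It gives the time, the measured TCP pose, the force and the opening at its end, in the units of the state.
- get_obs(): the state, without advancing time (a new reading comes with each control period).
- read_camera(name): name is "side" or "top" or "wrist"; returns the picture (400x640x3 uint8, red, green, blue); there is no depth.
- camera_params(name): a dict with "mtx" (3x3 intrinsics, pixels), "pose" (4x4, takes a point from camera to world coordinates). Camera axes: x right, y up, looking along -z (the intrinsics and any distortion apply to the point x, -y, -z); pixel columns grow to the right and rows downward; lengths in m; the calibration is good to about 2 mm. A picture is of the moment at which its call begins: read the wrist's pose just before it. camera_params takes no time and is no camera call; for the wrist camera it gives the pose at the moment of the call.
- sign_off(): hands the job in, once; it reports no verdict.
The state is a dict: "t": time; "q": joint angles; "qvel": joint speeds; "tau": joint torques, N m; "tool_pos": TCP position; "orientation": TCP orientation; "wrist_force": force on the tool from outside, world axes, zero at the start; "ft_torque": the same for the moment, N m; "width": opening from 0.0 (shut) to 1.0 (fully open).
Only numpy, scipy, OpenCV 4.12 (cv2) and the standard library are available. Lean on these libraries where they do the work, as an engineer would, in place of code of your own. Each camera call takes 0.05 s, during which the arm holds its last target. There are 200 camera calls.

## Task

On the extruder-lab bench, swing both half-open top flaps of the shipping carton wide open, past upright so that they lean well outwards. Then lift out the sample jar with the orange cap and set it down gently, standing upright, in the free pocket of the steel rack tray (the one with the green pad). Leave both flaps open, keep the jar upright all the way, and do not disturb the other jars, the wrench and the tape roll.

Things in the scene. Friction and masses are not known exactly. Their poses are not given: they have to be found in the camera images.
- carton: Open-topped brown cardboard shipping carton, fixed to the bench, 220 long (its x) x 150 wide (its y) x 120 mm high, walls and floor 5 mm. Origin: centre of its underside, on the bench; z up. It may stand on either side of the bench, turned by up to 0.3 rad. Inside, a grey foam block 30 mm thick and 40 mm high lies along each short end wall.
- flap_left (a joint): Angle (rad) of the flap hinged along the carton's long rim at carton +y: 0 = level over the carton, 1.57 upright, 2.5 = folded back outside (stop). 214 mm along the hinge, 60 mm from hinge to free edge, 4 mm thick. Stiff crease: stays where left; starts at 0.6 to 0.95. Swing it along its arc, rising at first: an edge only pushed level outwards can jam. Closed, the two edges are 30 mm apart.
- flap_right (a joint): The same for the other flap, hinged along the rim at carton -y; also grows as it opens outwards.
- flap_left_hinge (a point): Middle of the hinge line of flap_left, on the carton's rim (120 mm high, at carton y = +75 mm). Fixed.
- flap_right_hinge (a point): Middle of the hinge line of flap_right, on the carton's rim (120 mm high, at carton y = -75 mm). Fixed.
- flap_left_edge (a point): Middle of the free edge of flap_left (on its inner face); moves with the flap.
- flap_right_edge (a point): Middle of the free edge of flap_right (on its inner face); moves with the flap.
- jar: The jar to move: closed black sample jar with a wide white label and an ORANGE cap, 52 mm diameter, 104 mm high, about 0.25 kg. Origin: centre of its underside; z up its axis. Starts upright on the carton's floor, its top 11 mm below the rim, within 30 mm (x) and 22 mm (y) of the carton's middle.
- tray: Steel rack tray fixed to the bench, 90 (its x) x 240 (its y) x 50 mm high, walls, floor and dividers 4 mm, three pockets in a row along its y, each 82 x 75 mm, 79 mm apart. Origin: centre of its underside; z up.
- pad: Green square pad, 60 x 60 x 3 mm, lying in the middle of the floor of the tray's one free pocket (any of the three). Origin: centre of its underside, 4 mm above the bench; the jar ends standing on it, its underside 7 mm above the bench. Its x and y are the tray's.
- stored_a: Jar like the other but with a white cap, standing in one of the tray's pockets. Leave alone. Origin: centre of its underside.
- stored_b: Second white-capped jar in another of the tray's pockets. Leave alone. Origin: centre of its underside.
- wrench: Steel wrench, 180 mm, lying on the bench between carton and tray. Leave alone.
- tape: Roll of packing tape, 100 mm diameter, 48 mm high, lying flat at the far side of the bench. Leave alone.
There are look-alikes about, which are no part of the job. Of the things like the pad, leave any that is black; of the rest the smaller one is meant. What is shaped like the jar but blue is not meant.

How it is judged:
On the way, in this order (a step that is already met when the one before it is completed fails the run):
1. both flaps swung open past 1.9 rad while the jar still stands in the carton (value of joint each of flap_left, flap_right above 1.9 rad and z of jar in the frame of carton below 0.02 m), for 0.2 s.
2. the jar stands in the free pocket (horizontal distance between jar and pad below 0.022 m and z of jar in the frame of pad below 0.009 m and angle between jar's own z axis and vertical below 0.12 rad), for 0.2 s.
At the end, for the whole second after the job is handed in: Both flaps are open beyond 1.9 rad (109 degrees); the orange-capped jar stands at rest on the green pad in the free pocket (axis within 22 mm of the pad's centre, underside less than 9 mm above the pad's underside, tilt under 0.12 rad) (all of step 2 and value of joint each of flap_left, flap_right above 1.9 rad and linear speed of jar below 0.02 m/s); the robot touches nothing.
It fails at once if the orange-capped jar is tipped by more than 0.6 rad (angle between jar's own z axis and vertical above 0.6 rad).
It fails at once if the jar strikes the pad or tray with more than 80 N (rammed down) (contact force between jar and pad above 80 N or contact force between jar and tray above 80 N).
It fails at once if the jar is let go more than 25 mm above the pad (dropped) (contact force between the fingers and jar below 0.05 N and horizontal distance between jar and pad below 0.06 m and z of jar in the frame of pad above 0.028 m).
It fails at once if a stored jar is displaced by more than 30 mm (distance of any of stored_a, stored_b from where it was at the start of the episode above 0.03 m).
It fails at once if the wrench or tape roll is moved by more than 40 mm (distance of any of wrench, tape from where it was at the start of the episode above 0.04 m).
It also fails if it takes over 61 s, if anything falls off the work surface, if the arm or the gripper's body presses on something with over 40 N, if the wrist force passes 120 N, or if a joint passes its speed limit or range.

## Working session

There is one attempt and no reset: what is moved stays moved. The work goes in short steps, Python scripts to look and compute and a tool call to move; the robot and the scene stay as the last step left them, time stands still between calls to the robot, and variables do not carry over. Pictures are saved under pics/ and viewed, about 8 in all and at most 12, crops included, and the job is handed in when it is done.

Besides the shell and the picture viewer there is one more tool, called by a JSON object that holds its "api" and its "payload", one argument or row to a line. apply_moves: Moves the arm, as the interface text tells. Its arguments: {"type":"object","properties":{"targets":{"type":"array"}},"required":["targets"]}

```bash
mkdir -p pics; python3 - <<'E'
from cell import *
import cv2
print(finger_overhang, get_obs()['tool_pos'],get_obs()['orientation'])
for n in ("top","side"):
    im=read_camera(n); cv2.imwrite(f"pics/{n}0.png",im[:,:,::-1])
    p=camera_params(n); print(n,p)
E
```

```text
0.022 [ 0.23503191 -0.49675365  0.25238477] [[-9.04006788e-01 -4.27517217e-01 -8.69490522e-04]
 [-4.27518097e-01  9.04005197e-01  1.69697557e-03]
 [ 6.05376757e-05  1.90580037e-03 -9.99998182e-01]]
top {'mtx': array([[364.08915123,   0.        , 319.42331875],
       [  0.        , 364.08915123, 202.9406207 ],
       [  0.        ,   0.        ,   1.        ]]), 'pose': array([[ 0.01257825,  0.99659551, -0.08148109,  0.50427234],
       [-0.99982218,  0.01368016,  0.01297939,  0.02407489],
       [ 0.01404987,  0.08130334,  0.99659037,  1.01830177],
       [ 0.        ,  0.        ,  0.        ,  1.        ]])}
side {'mtx': array([[406.75217408,   0.        , 317.91919519],
       [  0.        , 406.75217408, 195.8413946 ],
       [  0.        ,   0.        ,   1.        ]]), 'pose': array([[ 0.98866034,  0.06656219, -0.13461134,  0.429816  ],
       [-0.14988241,  0.49274267, -0.85716972, -0.79385309],
       [ 0.00927366,  0.86762557,  0.49713164,  0.57299566],
       [ 0.        ,  0.        ,  0.        ,  1.        ]])}
```

View pics/top0.png

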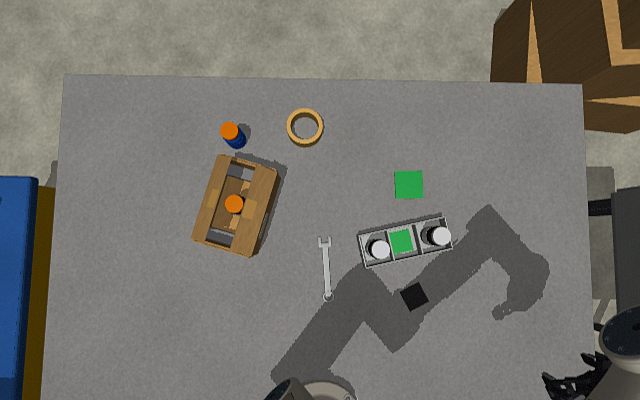

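View pics/side0.png

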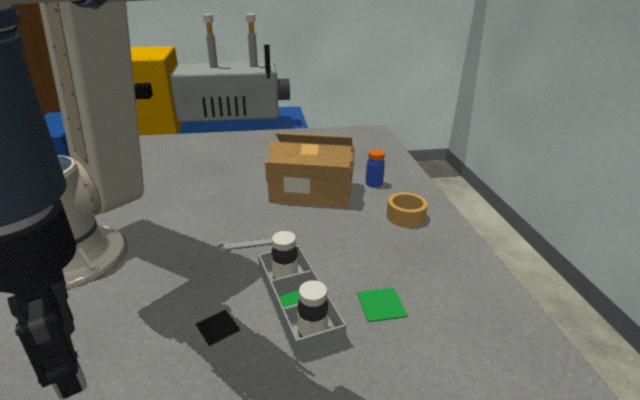

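Top view: carton around (236,205), orange cap in it at (234,204); a blue jar with an orange cap at (232,132) is the look-alike. There are three pads: black (414,296), large green on the bench (408,184), and smaller green in the tray's middle pocket (401,241). The last one fits the description. I'll confirm in an enlarged crop.

```bash
python3 - <<'E'
import cv2,numpy as np
im=cv2.imread("pics/top0.png")
a=cv2.resize(im[145:265,185:285],None,fx=4.8,fy=4.8,interpolation=cv2.INTER_CUBIC)
b=cv2.resize(im[210:275,350:460],None,fx=2.9,fy=2.9,interpolation=cv2.INTER_CUBIC)
c=np.zeros((576,800,3),np.uint8); c[:a.shape[0],:480]=a; c[:b.shape[0],480:480+b.shape[1]]=b[:,:320]
s=cv2.imread("pics/side0.png")[125:215,255:365]; s=cv2.resize(s,None,fx=2.9,fy=2.9,interpolation=cv2.INTER_CUBIC); c[200:200+s.shape[0],480:480+s.shape[1]]=s
cv2.imwrite("pics/crop1.png",c)
E
```

```text
(no output)
```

View pics/crop1.png

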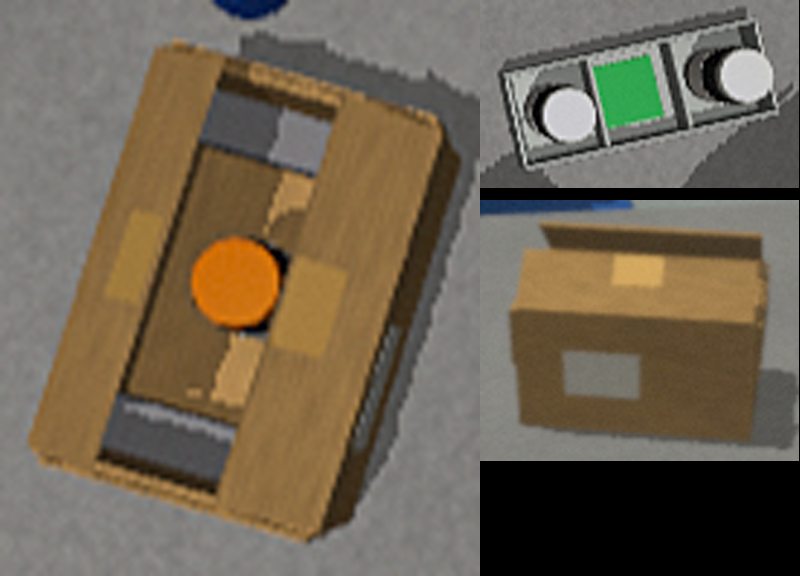

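Confirmed: the small green pad is in the tray's middle pocket, and a black jar with an orange cap stands in the carton. Next I fit the poses.

```bash
cat >h.py <<'E'
import numpy as np
from cell import camera_params
def proj(n,P,par=None):
    p=par or camera_params(n); T=np.linalg.inv(p['pose']); c=np.atleast_2d(P)@T[:3,:3].T+T[:3,3]
    c=c*[1,-1,-1]; u=c@p['mtx'].T; return u[:,:2]/u[:,2:]
def unproj(n,uv,z,par=None):
    p=par or camera_params(n); d=np.linalg.inv(p['mtx'])@[uv[0],uv[1],1]; d=p['pose'][:3,:3]@(d*[1,-1,-1]); o=p['pose'][:3,3]
    return o+d*(z-o[2])/d[2]
def place(x,y,a,P):
    c,s=np.cos(a),np.sin(a); P=np.atleast_2d(P).astype(float); return np.c_[x+c*P[:,0]-s*P[:,1],y+s*P[:,0]+c*P[:,1],P[:,2]]
def flap(sg,th,xs=(.107,-.107)):
    return [[x,sg*(.075-.06*np.cos(th)),.12+.06*np.sin(th)] for x in xs]
E
python3 - <<'E'
from h import *
from scipy.optimize import least_squares as ls
T=camera_params('top');S=camera_params('side')
tc=lambda L:np.array(L)/4.8+[185,145]
sc=lambda L:(np.array(L)-[480,200])/2.9+[255,125]
tt=tc([(222,55),(98,458),(343,100),(218,490),(157,45),(32,455),(440,122),(318,540)])
ss=sc([(543,225),(762,237),(525,250),(768,262),(512,308),(757,322),(525,425),(752,440)])
def f(v):
    x,y,a,l,r=v
    L=flap(1,l);R=flap(-1,r)
    tp=L+R+[[.107,.075,.12],[-.107,.075,.12],[.107,-.075,.12],[-.107,-.075,.12]]
    sp=L[::-1]+R[::-1]+[[-.11,-.075,.12],[.11,-.075,.12],[-.11,-.075,0],[.11,-.075,0]]
    return np.r_[proj('top',place(x,y,a,tp),T)-tt,proj('side',place(x,y,a,sp),S)-ss].ravel()
r=ls(f,[.5,.25,-.28,.8,.8],loss='soft_l1');print(r.x,r.cost);print(f(r.x).reshape(-1,2).round(1).tolist())
print('jar cap',unproj('top',tc((236,282)),.109))
t2=lambda L:(np.array(L)-[480,0])/2.9+[350,210]
tr=t2([(502,70),(755,20),(778,110),(527,166)]);pd=t2([(595,67),(652,55),(663,116),(606,128)])
def g(v):
    tp=[[.045,.12,.05],[.045,-.12,.05],[-.045,-.12,.05],[-.045,.12,.05]]
    pp=[[.03,.03,.007],[.03,-.03,.007],[-.03,-.03,.007],[-.03,.03,.007]]
    return np.r_[proj('top',place(*v,tp),T)-tr,proj('top',place(*v,pp),T)-pd].ravel()
r=ls(g,[.4,-.2,.2]);print(r.x,r.cost);print(g(r.x).reshape(-1,2).round(1).tolist())
for uv in((568,113),(745,75)):print('cap',unproj('top',t2(uv),.115), place(*r.x,[[0,.079,0],[0,-.079,0]]))
E
```

```text
[ 0.57219269  0.22138362 -0.26335841  0.73010205  0.71875737] 15.13250687741575
[[0.7, -0.3], [-0.3, 2.7], [-0.3, -2.8], [-0.5, 3.0], [0.6, 0.3], [0.8, -2.2], [-0.5, 0.6], [0.2, -3.1], [-1.3, -0.1], [0.3, -0.3], [0.3, -0.3], [-2.7, -0.2], [0.7, 0.3], [0.8, 0.3], [-1.4, -0.4], [0.3, -0.3]]
jar cap [0.57366624 0.22512085 0.109     ]
[ 0.48343122 -0.21799598  0.21871319] 3.9880983596739448
[[0.1, 0.2], [0.4, -1.0], [0.3, 1.1], [-1.3, 0.6], [-1.0, -0.2], [0.3, -0.5], [1.3, -0.3], [-0.1, 0.1]]
cap [ 0.46614912 -0.13959103  0.115     ] [[ 0.4662903  -0.14087796  0.        ]
 [ 0.50057214 -0.29511399  0.        ]]
cap [ 0.50027738 -0.29152584  0.115     ] [[ 0.4662903  -0.14087796  0.        ]
 [ 0.50057214 -0.29511399  0.        ]]
```

{"api": "apply_moves", "payload": {
  "targets": [1, 0.021, 0.045, 0, 3.1, 1, 0.021, 0.045, 0, 3.1, 1, 0.021, 0.045, 0, 3.1, 1, 0.021, 0.045, 0, 3.1, 1, 0.021, 0.045, 0, 3.1, 1, 0.021, 0.045, 0, 3.1, 1, 0.021, 0.045, 0, 3.1, 1, 0.021, 0.045, 0, 3.1]
}}

```text
t: 1.1
tool_pos: [0.4034, -0.1355, 0.2531]
orientation: [[-0.64, -0.769, -0.0], [-0.769, 0.64, 0.0], [0.0, 0.0, -1.0]]
wrist_force: [0.7, -0.2, -0.3]
width: -0.001
```

{"api": "apply_moves", "payload": {
  "targets": [1, 0.021, 0.045, 0, 3.1, 1, 0.021, 0.045, 0, 3.1, 1, 0.021, 0.045, 0, 3.1, 1, 0.021, 0.045, 0, 3.1, 1, 0.021, 0.045, 0, 3.1, 1, 0.021, 0.045, 0, 3.1, 1, 0.021, 0.045, 0, 3.1, 1, 0, 0, 0, 0]
}}

```text
t: 2.1
tool_pos: [0.5505, 0.1805, 0.2511]
orientation: [[-0.309, -0.951, -0.003], [-0.951, 0.309, -0.001], [0.002, 0.002, -1.0]]
wrist_force: [-0.8, -0.0, 0.6]
width: 0.002
```

```bash
python3 - <<'E'
from cell import *
import cv2
o=get_obs();print(o['t'],o['tool_pos'],o['orientation'].round(3) if hasattr(o['orientation'],'round') else o['orientation'],o['width'],o['wrist_force'],o['q'])
p=camera_params('wrist');im=read_camera('wrist');import pickle;pickle.dump(p,open('w1.pkl','wb'))
cv2.imwrite("pics/w1.png",im[:,:,::-1])
E
```

```text
2.1 [0.55050459 0.18047023 0.25113495] [[-0.309 -0.951 -0.003]
 [-0.951  0.309 -0.001]
 [ 0.002  0.002 -1.   ]] 0.002291453973214187 [-7.56694406e-01 -1.33059997e-04  6.02390986e-01] [ 5.86108328e-01  3.16446276e-01  1.87099391e-01 -7.49393099e-04
 -1.44446874e+00 -9.00294472e-01]
```

View pics/w1.png

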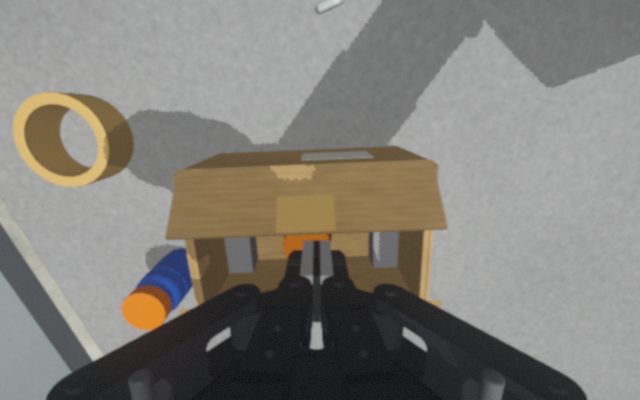

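Wrist view: the right flap (carton -y) has its free edge from (167,238) to (446,229), and the closed fingers at (316,245) are above the gap. I'll check these against the fitted model.

```bash
python3 - <<'E'
from h import *
import pickle
p=pickle.load(open('w1.pkl','rb'))
v=[.5722,.2214,-.2634]
print(proj('',place(*v,flap(-1,.72)),p),proj('',place(*v,[[.107,-.075,.12],[-.107,-.075,.12],[.11,-.075,0],[-.11,-.075,0]]),p))
from scipy.optimize import least_squares as ls
f=lambda r:(proj('',place(*v[:2],v[2],flap(-1,r[0])),p)-[[167,238],[446,229]]).ravel()
r=ls(f,[.7]);print(r.x,r.fun)
f=lambda r:(proj('',place(r[1],r[2],v[2],flap(-1,r[0])+[[.107,-.075,.12],[-.107,-.075,.12]]),p)-[[167,238],[446,229],[178,171],[437,162]]).ravel()
r=ls(f,[.7,.57,.22]);print(r.x,r.fun)
print(p['pose'])
E
```

```text
[[165.08563891 238.41050731]
 [444.44390014 224.92778854]] [[177.0481717  170.75714614]
 [428.96711521 157.85565777]
 [217.63920537 152.18926409]
 [396.00055695 142.92576898]]
[0.68438321] [-0.55407559  1.18802875 -2.56081849 -3.17027208]
[0.72386236 0.57036442 0.22364649] [ 1.40474923  2.19381403  1.50480144 -2.25258028  2.15301012  1.56711468
 -5.34601086 -2.29119508]
[[-0.9509089  -0.29688068 -0.08737349  0.52835431]
 [ 0.30946624 -0.91065323 -0.27375417  0.11091984]
 [ 0.00170537 -0.28735442  0.95782281  0.37224179]
 [ 0.          0.          0.          1.        ]]
```

{"api": "apply_moves", "payload": {
  "targets": [1, 0.0205, 0.0425, 0, 2.2, 1, 0, 0, -0.045, 0, 1, 0, 0, -0.044, 0, 1, 0.003, 0.01, 0.001, 0, 1, 0.002, 0.0087, 0.001, 0, 1, 0.0016, 0.0058, 0.005, 0, 1, 0.002, 0.0067, 0.0055, 0, 1, 0.002, 0.0077, 0.004, 0]
}}

```text
t: 3.15
tool_pos: [0.5819, 0.2596, 0.1824]
orientation: [[-0.276, -0.961, 0.002], [-0.961, 0.276, 0.001], [-0.001, -0.002, -1.0]]
wrist_force: [-0.0, -1.1, 0.7]
width: -0.003
```

{"api": "apply_moves", "payload": {
  "targets": [1, 0.002, 0.0077, 0.0035, 0, 1, 0.002, 0.0077, 0.002, 0, 1, 0.002, 0.0077, 0, 0, 1, 0.002, 0.0077, -0.003, 0, 1, 0.002, 0.0077, -0.004, 0, 1, 0.002, 0.0067, -0.003, 0, 1, 0.002, 0.0067, -0.002, 0, 1, 0.001, 0.003, 0, 0]
}}

```text
t: 4.15
tool_pos: [0.5962, 0.3145, 0.1737]
orientation: [[-0.275, -0.961, -0.001], [-0.961, 0.275, -0.0], [0.001, 0.001, -1.0]]
wrist_force: [0.0, -0.6, 1.0]
width: -0.0
```

```bash
python3 - <<'E'
from cell import *
import cv2
im=read_camera('side');o=get_obs();print(o['tool_pos'],o['wrist_force'])
t=read_camera('top')
a=cv2.resize(im[90:215,220:400],(800,556))[:,:,::-1];cv2.imwrite("pics/s1.png",cv2.hconcat([cv2.resize(im[90:215,230:380],(480,400)),cv2.resize(t[130:270,180:292],(320,400))])[:,:,::-1])
E
```

```text
[0.59638971 0.31468785 0.17396011] [-0.43086578  0.72854772  1.02726954]
```

View pics/s1.png

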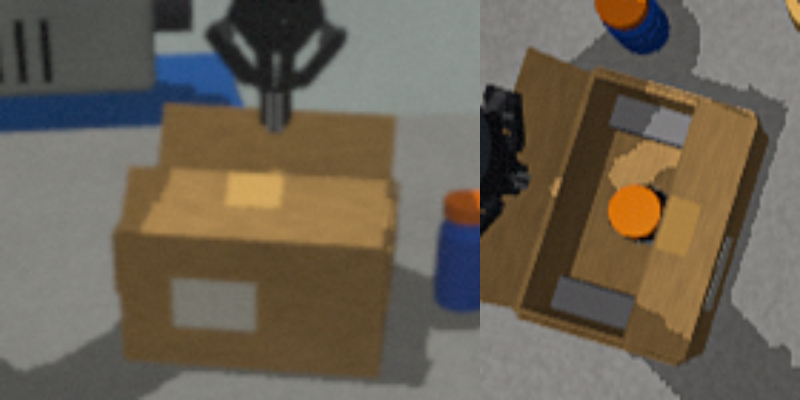

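The left flap is folded out well past upright. I'll mirror the motion for the right flap.

{"api": "apply_moves", "payload": {
  "targets": [1, -0.002, -0.006, 0.03, 0, 1, -0.012, -0.043, 0.005, 0, 1, -0.0114, -0.0427, 0, 0, 1, 0, 0, -0.047, 0, 1, -0.003, -0.01, 0.001, 0, 1, -0.002, -0.0087, 0.001, 0, 1, -0.0016, -0.0058, 0.005, 0, 1, -0.002, -0.0067, 0.0055, 0]
}}

```text
t: 5.25
tool_pos: [0.563, 0.1914, 0.1765]
orientation: [[-0.275, -0.961, 0.003], [-0.961, 0.275, 0.001], [-0.002, -0.002, -1.0]]
wrist_force: [0.8, 1.2, -0.5]
width: -0.004
```

{"api": "apply_moves", "payload": {
  "targets": [1, -0.002, -0.0077, 0.004, 0, 1, -0.002, -0.0077, 0.0035, 0, 1, -0.002, -0.0077, 0.002, 0, 1, -0.002, -0.0077, 0, 0, 1, -0.002, -0.0077, -0.003, 0, 1, -0.002, -0.0077, -0.004, 0, 1, -0.002, -0.0067, -0.003, 0, 1, -0.002, -0.0067, -0.002, 0]
}}

```text
t: 6.25
tool_pos: [0.5459, 0.1312, 0.1718]
orientation: [[-0.275, -0.961, -0.001], [-0.961, 0.275, -0.0], [0.0, 0.001, -1.0]]
wrist_force: [0.5, 1.2, 0.6]
width: 0.002
```

{"api": "apply_moves", "payload": {
  "targets": [1, -0.001, -0.004, 0, 0, 1, 0, 0, 0, 0, 1, 0.002, 0.006, 0.04, 0, 1, 0.005, 0.02, 0.05, 0, 0, 0.01, 0.035, 0.03, 0, 0, 0.01, 0.035, 0.0, 0, 0, 0, 0, 0, 0]
}}

```text
t: 7.12
tool_pos: [0.5723, 0.2258, 0.2911]
orientation: [[-0.273, -0.962, -0.002], [-0.962, 0.273, -0.0], [0.001, 0.001, -1.0]]
wrist_force: [0.0, -1.0, 0.4]
width: 0.638
```

```bash
python3 - <<'E'
from cell import *
import cv2,pickle
im=read_camera('side');o=get_obs();print(o['tool_pos'],o['wrist_force'])
t=read_camera('top');pickle.dump(camera_params('wrist'),open('w2.pkl','wb'));w=read_camera('wrist')
A=cv2.vconcat([cv2.resize(im[90:215,230:380],(360,300)),cv2.resize(t[130:270,180:320],(360,300))])
out=cv2.hconcat([A,cv2.copyMakeBorder(cv2.resize(w,(440,275)),0,325,0,0,cv2.BORDER_CONSTANT)])
cv2.imwrite("pics/s2.png",out[:,:,::-1])
E
```

```text
[0.57217513 0.22449334 0.29135874] [-0.01054379 -0.10956126  0.2482311 ]
```

View pics/s2.png

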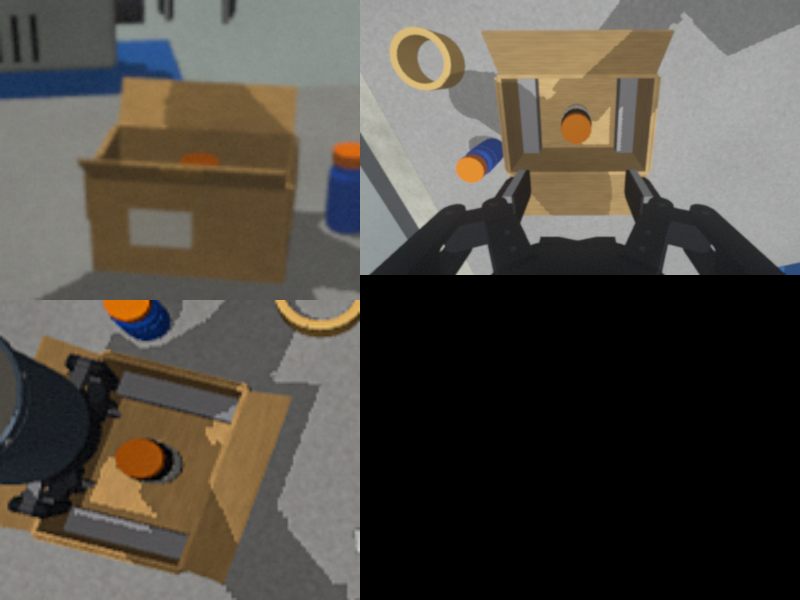

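Side (left) and wrist (right) views: both flaps lean well outwards, and the jar's orange cap is visible at wrist pixel ~(314,187). Measuring the jar centre and the flap angles.

```bash
python3 - <<'E'
from h import *
import pickle,cv2
from cell import *
from scipy.optimize import least_squares as ls
T=camera_params('top')
W=camera_params('wrist');w=read_camera('wrist');t=read_camera('top');print(get_obs()['tool_pos'])
def bb(im,x0,x1,y0,y1):
    h=cv2.cvtColor(im,cv2.COLOR_RGB2HSV);m=cv2.inRange(h,(5,200,110),(18,255,255))
    s=np.zeros_like(m);s[y0:y1,x0:x1]=m[y0:y1,x0:x1]
    n,l,st,c=cv2.connectedComponentsWithStats(s);k=1+np.argmax(st[1:,4]);x,y,ww,hh,a=st[k];print(st[k]);return np.array([x-.5,y-.5,x+ww-.5,y+hh-.5])
bw=bb(w,270,360,130,230);bt=bb(t,215,255,180,230)
an=np.linspace(0,6.283,60)
def box(p,x,y,r,h):
    P=np.array([[x+r*np.cos(a),y+r*np.sin(a),z] for a in an for z in(.109,.109-h)]);u=proj('',P,p);return np.r_[u.min(0),u.max(0)]
f=lambda v:np.r_[box(W,*v)-bw,box(T,*v)-bt]
r=ls(f,[.573,.224,.025,.02],x_scale=.01);print(r.x,r.fun.round(1))
v=[.571,.2225,-.275]
p=pickle.load(open('w2.pkl','rb'))
for th in(2.1,2.2,2.3,2.4,2.5):print(th,proj('',place(*v,flap(-1,th)),p).round(0).tolist(),proj('',place(*v,flap(1,th)),p).round(0).tolist())
E
```

```text
[0.5721474  0.22283355 0.29246601]
[ 294  166   41   42 1326]
[225 195  18  18 262]
[0.57576574 0.2271525  0.02154187 0.01176804] [ 0.1  0.1  0.3  0.1  0.2 -0.2  0.4 -0.7]
2.1 [[172.0, 63.0], [462.0, 62.0]] [[204.0, 307.0], [432.0, 307.0]]
2.2 [[173.0, 57.0], [461.0, 55.0]] [[206.0, 310.0], [430.0, 309.0]]
2.3 [[175.0, 51.0], [460.0, 49.0]] [[208.0, 311.0], [428.0, 311.0]]
2.4 [[176.0, 45.0], [458.0, 44.0]] [[210.0, 312.0], [426.0, 311.0]]
2.5 [[178.0, 41.0], [456.0, 40.0]] [[212.0, 312.0], [424.0, 312.0]]
```

{"api": "apply_moves", "payload": {
  "targets": [0, 0.003, 0.0035, -0.04, 0, 0, 0, 0, -0.05, 0, 0, 0, 0, -0.05, 0, 0, 0, 0, -0.04, 0, 0, 0, 0, -0.025, 0, 0, 0, 0, -0.0075, 0, 0, 0, 0, 0, 0]
}}

```text
t: 8.25
tool_pos: [0.5756, 0.2268, 0.0804]
orientation: [[-0.276, -0.961, 0.001], [-0.961, 0.276, -0.0], [-0.0, -0.001, -1.0]]
wrist_force: [0.6, 0.1, 0.3]
width: 1.002
```

{"api": "apply_moves", "payload": {
  "targets": [1, 0, 0, 0, 0, 1, 0, 0, 0, 0, 1, 0, 0, 0, 0, 1, 0, 0, 0, 0, 1, 0, 0, 0, 0, 1, 0, 0, 0, 0, 1, 0, 0, 0, 0, 1, 0, 0, 0, 0]
}}

```text
t: 9.25
tool_pos: [0.5759, 0.2275, 0.0815]
orientation: [[-0.275, -0.961, 0.002], [-0.961, 0.275, 0.001], [-0.002, -0.002, -1.0]]
wrist_force: [-1.5, 0.1, 5.3]
width: 0.578
```

{"api": "apply_moves", "payload": {
  "targets": [1, 0, 0, 0.01, 0, 1, 0, 0, 0.02, 0, 1, 0, 0, 0.03, 0, 1, 0, 0, 0.03, 0, 1, 0, 0, 0.03, 0, 1, 0, 0, 0.03, 0, 1, 0, 0, 0.02, 0, 1, 0, 0, 0, 0]
}}

```text
t: 10.25
tool_pos: [0.5757, 0.2274, 0.2514]
orientation: [[-0.275, -0.961, 0.003], [-0.961, 0.275, 0.002], [-0.002, -0.002, -1.0]]
wrist_force: [-0.2, -0.7, -3.4]
width: 0.584
```

```bash
python3 - <<'E'
from cell import *
import cv2
o=get_obs();print(o['tool_pos'],o['width'],o['wrist_force'])
im=read_camera('side');t=read_camera('top');w=read_camera('wrist')
A=cv2.vconcat([cv2.resize(im[60:215,210:396],(360,300)),cv2.resize(t[130:270,180:348],(360,300))])
out=cv2.hconcat([A,cv2.copyMakeBorder(cv2.resize(w,(440,275)),0,325,0,0,cv2.BORDER_CONSTANT)])
cv2.imwrite("pics/s3.png",out[:,:,::-1])
E
```

```text
[0.57573415 0.22740163 0.25139968] 0.5840968696810657 [-0.24831151 -0.68558992 -3.41765569]
```

View pics/s3.png

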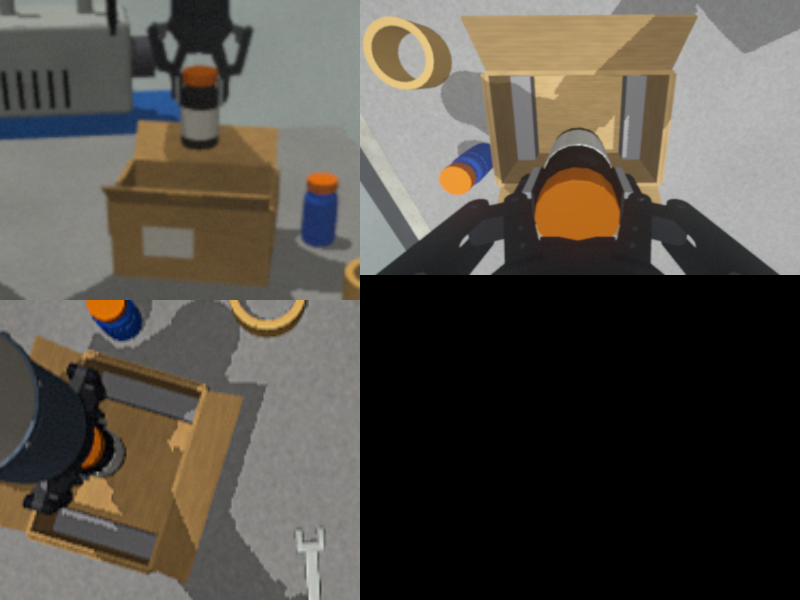

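Jar is gripped, upright and clear of the rim; both flaps are still open. Carrying it to the tray.

{"api": "apply_moves", "payload": {
  "targets": [1, -0.0035, -0.016, 0, 1, 1, -0.006, -0.03, 0, 2, 1, -0.0066, -0.0318, 0, 2.1, 1, -0.0066, -0.0318, 0, 2.1, 1, -0.0066, -0.0318, 0, 2.1, 1, -0.0066, -0.0318, 0, 2.1, 1, -0.0066, -0.0318, 0, 2.1, 1, -0.0066, -0.0318, 0, 2.1]
}}

```text
t: 11.4
tool_pos: [0.525, -0.0114, 0.2491]
orientation: [[-0.005, -1.0, -0.001], [-1.0, 0.005, -0.0], [0.0, 0.001, -1.0]]
wrist_force: [0.1, -0.2, -3.5]
width: 0.582
```

{"api": "apply_moves", "payload": {
  "targets": [1, -0.0066, -0.0318, 0, 2.1, 1, -0.0066, -0.0318, 0, 2.1, 1, -0.0066, -0.0318, 0, 2.1, 1, -0.0066, -0.0318, 0, 2.1, 1, -0.0066, -0.0318, 0, 2.1, 1, -0.006, -0.03, 0, 2, 1, -0.0035, -0.016, 0, 1, 1, 0, 0, 0, 0]
}}

```text
t: 12.4
tool_pos: [0.4824, -0.2159, 0.2491]
orientation: [[0.225, -0.974, -0.001], [-0.974, -0.225, 0.0], [-0.0, 0.001, -1.0]]
wrist_force: [0.7, -0.2, -2.9]
width: 0.582
```

```bash
python3 - <<'E'
from cell import *
import cv2
from h import *
o=get_obs();print(o['tool_pos'],o['width'],o['wrist_force'],o['orientation'].round(3))
W=camera_params('wrist');w=read_camera('wrist');t=read_camera('side')
v=(.4834,-.218,.2187)
q=proj('',place(*v,[[.03,.03,.007],[.03,-.03,.007],[-.03,-.03,.007],[-.03,.03,.007],[0,0,.007],[.045,.12,.05],[.045,-.12,.05],[-.045,-.12,.05],[-.045,.12,.05]]),W);print(q.round().tolist())
for x,y in q:
    if 0<=x<640 and 0<=y<400: cv2.circle(w,(int(x),int(y)),3,(255,0,0),1)
cv2.imwrite("pics/w4.png",cv2.vconcat([w,cv2.resize(t[170:400,150:518],(640,400))[:200]])[:,:,::-1])
E
```

```text
[ 0.48240402 -0.21588465  0.24911546] 0.5823684546526647 [ 0.65096394 -0.20509642 -2.93951153] [[ 0.225 -0.974 -0.001]
 [-0.974 -0.225  0.   ]
 [-0.     0.001 -1.   ]]
[[292.0, 194.0], [291.0, 145.0], [341.0, 146.0], [340.0, 194.0], [316.0, 170.0], [278.0, 275.0], [271.0, 57.0], [363.0, 58.0], [353.0, 276.0]]
```

View pics/w4.png

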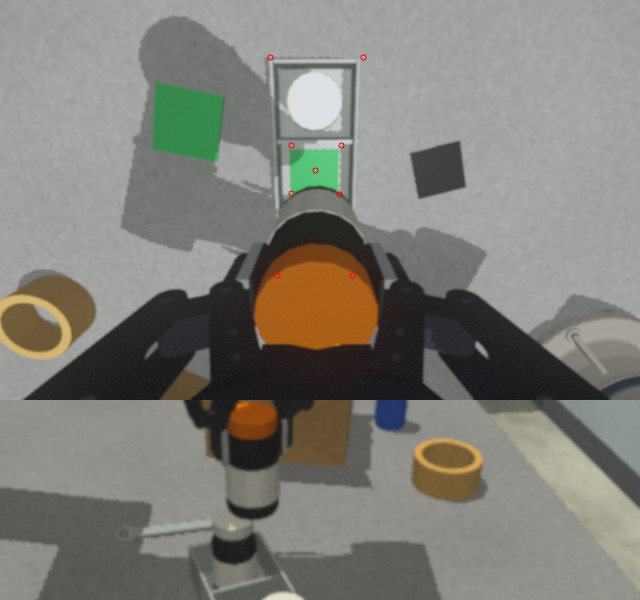

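Predicted pad corners (red) lie about 4–5 px off the seen pad corners (290,150)/(339,150), so the true pad is about 4 mm further along tray +y. I'll correct by (1, 2) mm and descend.

{"api": "apply_moves", "payload": {
  "targets": [1, 0.001, 0.002, -0.02, 0, 1, 0, 0, -0.03, 0, 1, 0, 0, -0.035, 0, 1, 0, 0, -0.03, 0, 1, 0, 0, -0.015, 0, 1, 0, 0, -0.01, 0, 1, 0, 0, -0.008, 0, 1, 0, 0, 0, 0]
}}

```text
t: 13.5
tool_pos: [0.4847, -0.2127, 0.1018]
orientation: [[0.227, -0.974, -0.0], [-0.974, -0.227, -0.0], [0.0, 0.0, -1.0]]
wrist_force: [0.2, 0.0, -3.3]
width: 0.581
```

{"api": "apply_moves", "payload": {
  "targets": [1, 0, 0, -0.004, 0, 1, 0, 0, -0.004, 0, 1, 0, 0, -0.004, 0, 1, 0, 0, -0.002, 0, 1, 0, 0, 0, 0]
}}

```text
t: 14.12
tool_pos: [0.4846, -0.2127, 0.0876]
orientation: [[0.227, -0.974, -0.0], [-0.974, -0.227, 0.0], [-0.0, 0.0, -1.0]]
wrist_force: [-0.1, 0.8, -3.7]
width: 0.58
```

{"api": "apply_moves", "payload": {
  "targets": [1, 0, 0, -0.002, 0, 1, 0, 0, -0.001, 0, 1, 0, 0, -0.001, 0, 1, 0, 0, 0, 0]
}}

```text
t: 14.62
tool_pos: [0.4847, -0.2127, 0.0837]
orientation: [[0.227, -0.974, -0.0], [-0.974, -0.227, -0.0], [0.0, 0.0, -1.0]]
wrist_force: [-0.5, -0.4, -3.4]
width: 0.582
```

```bash
python3 - <<'E'
from cell import *
import cv2
o=get_obs();print(o['tool_pos'],o['width'],o['wrist_force'])
t=read_camera('top');s=read_camera('side')
cv2.imwrite("pics/p5.png",cv2.hconcat([cv2.resize(t[205:285,340:470],(400,246),interpolation=2),cv2.resize(s[210:370,230:390],(400,246),interpolation=2)])[:,:,::-1])
E
```

```text
[ 0.48469024 -0.2126882   0.08374786] 0.5823221598225684 [-0.52716279 -0.37780729 -3.4486996 ]
```

View pics/p5.png

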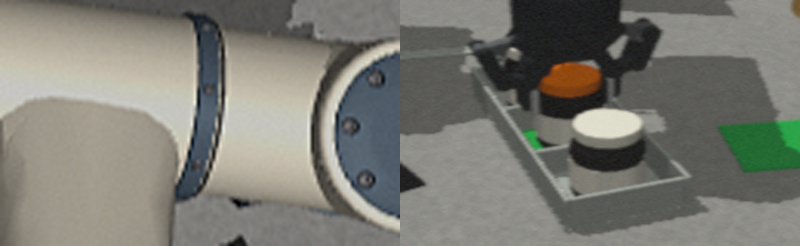

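The jar is inside the middle pocket with no side contact. I'll feel for the pad in 1 mm rows.

{"api": "apply_moves", "payload": {
  "targets": [1, 0, 0, -0.001, 0, 1, 0, 0, 0, 0]
}}

```text
t: 14.98
tool_pos: [0.4848, -0.213, 0.0836]
orientation: [[0.227, -0.974, 0.001], [-0.974, -0.227, -0.001], [0.001, -0.0, -1.0]]
wrist_force: [-2.4, 0.1, 5.0]
width: 0.578
```

{"api": "apply_moves", "payload": {
  "targets": [1, 0, 0, -0.001, 0, 1, 0, 0, 0, 0]
}}

```text
t: 15.22
tool_pos: [0.4849, -0.2131, 0.0835]
orientation: [[0.227, -0.974, 0.001], [-0.974, -0.227, -0.001], [0.001, -0.001, -1.0]]
wrist_force: [-4.7, 1.7, 11.7]
width: 0.585
```

{"api": "apply_moves", "payload": {
  "targets": [1, 0, 0, -0.001, 0, 1, 0, 0, 0, 0]
}}

```text
t: 15.48
tool_pos: [0.4849, -0.2132, 0.0835]
orientation: [[0.228, -0.974, 0.001], [-0.974, -0.228, -0.002], [0.002, -0.001, -1.0]]
wrist_force: [-7.2, 3.5, 18.3]
width: 0.581
```

Seated at z ≈ 0.0835, with force rising. I'll ease off 2 mm, open and withdraw.

{"api": "apply_moves", "payload": {
  "targets": [1, 0, 0, 0.002, 0, 1, 0, 0, 0, 0, 0.2, 0, 0, 0, 0, 0, 0, 0, 0, 0, 0, 0, 0, 0, 0, 0, 0, 0, 0, 0, 0, 0, 0, 0, 0]
}}

```text
t: 16.35
tool_pos: [0.4847, -0.2127, 0.0828]
orientation: [[0.227, -0.974, 0.0], [-0.974, -0.227, 0.0], [-0.0, -0.0, -1.0]]
wrist_force: [-0.8, 0.3, -0.7]
width: 1.0
```

{"api": "apply_moves", "payload": {
  "targets": [0, 0, 0, 0.01, 0, 0, 0, 0, 0.02, 0, 0, 0, 0, 0.04, 0, 0, 0, 0, 0.05, 0, 0, 0, 0, 0.05, 0, 0, -0.03, -0.05, 0, 0, 0, -0.03, -0.05, 0, 0, 0, -0.03, -0.05, 0, 0]
}}

```text
t: 17.35
tool_pos: [0.3937, -0.3639, 0.2539]
orientation: [[0.228, -0.974, 0.001], [-0.974, -0.228, -0.001], [0.001, -0.001, -1.0]]
wrist_force: [0.4, -0.3, -0.2]
width: 0.995
```

{"api": "apply_moves", "payload": {
  "targets": [0, -0.03, -0.05, 0, 0, 0, -0.03, -0.05, 0, 0, 0, -0.03, -0.05, 0, 0, 0, 0, 0, 0, 0]
}}

```text
t: 17.85
tool_pos: [0.3021, -0.5153, 0.2526]
orientation: [[0.222, -0.975, -0.001], [-0.975, -0.222, 0.0], [-0.0, 0.001, -1.0]]
wrist_force: [-0.4, 1.2, -0.9]
width: 1.002
```

```bash
python3 - <<'E'
from cell import *
import cv2
o=get_obs();print(o['t'],o['tool_pos'],o['width'],o['wrist_force'])
t=read_camera('top');s=read_camera('side')
cv2.imwrite("pics/p6.png",cv2.vconcat([cv2.resize(t[110:310,180:480],(600,400),interpolation=2)[:, :],cv2.resize(s[120:380,230:490],(600,600),interpolation=2)[:200]])[:,:,::-1])
E
```

```text
17.85 [ 0.30205992 -0.51529174  0.2526277 ] 1.0024476514083023 [-0.360209    1.16365366 -0.93939721]
```

View pics/p6.png

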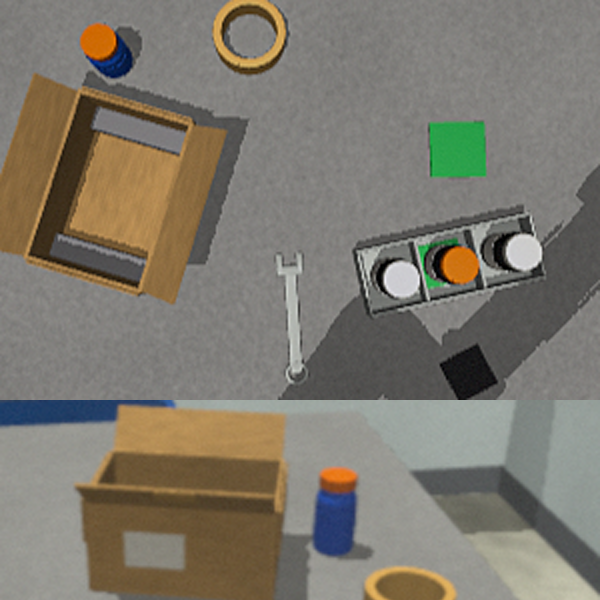

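The orange cap at (456,265) in the crop lines up with the white caps, both flaps are open and everything else is in place. One numeric check, then hand in.

```bash
python3 - <<'E'
from h import *
from cell import sign_off
import numpy as np
p=unproj('top',(180+456/2,110+265/2),.111); d=np.hypot(p[0]-.4835,p[1]+.215); print(p,d)
if d<.014: print(sign_off())
E
```

```text
[ 0.48277437 -0.20927361  0.111     ] 0.0057721864627986895
the job is handed in; nothing more can be done
None
```

I swung both carton flaps wide open, then lifted out the orange-capped jar. I set it down upright on the green pad in the tray's middle pocket and handed the job in at about 18 s of the 61 s allowed.

- **Flaps:** I worked out the angles from the wrist picture before lifting the jar, at about 2.4 rad for the right and about 2.3 rad for the left. The left reading is less certain, because its edge hardly moves in that view. The final picture still shows both leaning well outwards.
- **Jar:** The jar's final position is about 6 mm from the estimated pad centre, against the 22 mm limit. It touched down gently: the wrist force was about 18 N at most, and the jar had settled before I opened the gripper.
- **Everything else:** The stored jars, the wrench, the tape roll and the look-alikes show no movement in the final picture. The gripper was clear of everything.
- **Disagreement:** The top and wrist cameras placed the pad about 5 mm apart along the tray, so I aimed between the two. Either way the jar is within tolerance.

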